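# Nest the marker cones for pack-up

### The arm

A 6-joint arm with a two-finger parallel gripper is mounted at the origin on the work surface. World frame = base frame: x ahead of the robot, y to its left, z up, the work surface at z = 0. Lengths are in m, angles in rad, forces in N, time in s.
With the tool pointing down it reaches from about 0.375 to 0.925 m from the base axis. Payload 5.7 kg.
Tool frame: the origin (TCP) lies midway between the tips of the shut fingers; the grasp point (between the pads) lies 19 mm behind it; z points along the fingers, y is the line along which they close (so a half turn about z gives the same grasp; the last joint's range is limited). The gripper opens to 88 mm and grips with 3 to 60 N. Pads are 20 mm wide; open, the fingers measure 115 mm over their backs; the gripper's body (75 mm by 178 mm) begins 61 mm behind the grasp point.
Start: joints at [-1.406, 0.359, 1.51, -0, 1.272, -0.115], TCP at [0.166, -0.577, 0.223] pointing down, gripper open.
Joint ranges: [-2.97, 2.97], [-1.01, 2.36], [0.21, 2.38], [-0.96, 4.11], [0.2, 2.71], [-2.98, 2.98]. Speed limits (rad/s): [2.39, 2.39, 3.14, 3.14, 3.14, 3.14].

### API

Orientations are given as a unit quaternion [x, y, z, w].
In Python, from bench import move_ptp, servo_line, goto_joints, move_gripper, sleep, inverse_kinematics, capture, PlanningError, close_job, spot_in, silhouettes, current_clock, current_joint_pos, current_qvel, current_joint_torque, current_position, current_orientation, current_force, current_torque, current_finger_gap, current_grip_force gives the robot as it stands. Calls block until the motion is done:
- move_ptp(position, orientation): joint-space move of the TCP to a pose.
- servo_line(position, orientation=None, rate=0.15, contact_N=None): straight line of the TCP; orientation=None keeps the orientation; rate is the mean speed in m/s. With contact_N (N) it stops when the force on the tool has changed by that much, and returns True; else False.
- goto_joints(angles): joint-space move.
- move_gripper(opening): finger opening in m; the grip force is fixed at half the most; returns when the fingers have stopped.
- sleep(seconds).
- inverse_kinematics(position, orientation): joint angles nearest the present ones, or None.
- capture(name): name is "side" or "top" or "wrist"; returns a dict with "image" (384x512x3 uint8, blue, green, red), "range_z" (384x512 float32, m along the optical axis (not along the pixel's ray), 0 where there is no reading), "intrinsics" (3x3 intrinsics, pixels), "k1" (the pictures are not rectified: a ray, as slopes to the right and down, at radius r is drawn at 1 + k1 r^2 times it, then the intrinsics apply), "R" (3x3) and "t" (3): a world point X has camera coordinates R X + t. Camera axes: x right, y down, z forward; pixel columns grow to the right and rows downward; lengths in m; the calibration is good to about 2 mm. A picture is of the moment at which its call begins.
A pose or a line that the arm cannot do raises PlanningError and nothing moves.
- close_job(): hands the job in; it is judged then, once.
Trained networks look in the newest picture that a camera, given by its name, has taken for a name from the list of things; names that differ only in an ending like _2 or _b are one class to them, and where a whole thing is asked for, a point or a joint stands for the part that bears it (a point fixed in the world has none). Each returns a list of dicts, best first, with "conf" (0 to 1); they miss things now and then, are a little off and sometimes report something else, mostly with a low value. They report only what shows in the picture. A call takes as long as a camera call. They do not tell look-alikes from the thing itself.
- spot_in(camera, query): "xy" ([column, row] in pixels, amid what is visible of it).
- silhouettes(camera, query): "region" (384x512 bool, what is visible of it) and "xy" ([column, row] in pixels, amid what is visible of it).
Readings, each from a call of its own:
- current_clock(): time.
- current_joint_pos(): joint angles.
- current_qvel(): joint speeds.
- current_joint_torque(): joint torques, N m.
- current_position(): TCP position.
- current_orientation(): TCP orientation.
- current_force(): force on the tool from outside, world axes, zero at the start.
- current_torque(): the same for the moment, N m.
- current_finger_gap(): finger opening in m.
- current_grip_force(): force on a finger pad.
Only numpy, scipy, OpenCV 4.12 (cv2) and the standard library are available. Lean on these libraries where they do the work, as an engineer would, in place of code of your own. Each camera call takes 0.05 s, during which the arm holds its last target. There are 200 camera calls.

### The job

We are packing up the field radio station: nest the loose orange marker cone over the orange parent cone bolted to the table, and after that the green one over the green parent, each upright with its square foot lined up with the foot below. Push each one down gently until the rubber nose inside resists with roughly 10 N (less than 6 N leaves it loose, more than 16 N jams it), hold that for a moment and let go. Do not tip the cones over or shift the other things on the table.

Things in the scene. Friction and masses are not known exactly. Their poses are not given: they have to be found in the camera images.
- orange_cone_mid (a point): loose orange marker cone standing on the table: point on its axis 63 mm above its underside. z up the axis; x, y parallel to the sides of its square foot. Height 126: foot 104 x 104 x 6 with a round opening 76; hollow cone, wall 3, outer diameter 80 above the foot tapering to 44 at height 100, inside funnel-shaped at the top, ceiling at 91. Mass 0.13 to 0.25 kg. Any quarter turn lines up with the parent.
- orange_cone_knob (a point): centre of the solid square knob on top of the loose orange cone, the place to grip: 22 x 22 mm, 26 tall (heights 100 to 126 of the cone), its sides parallel to the foot's. This point is 113 above the cone's underside. Below the knob is a flat round shoulder, diameter 44, at height 100.
- orange_stack_mid (a point): orange parent cone, bolted to the table, over which the loose orange cone nests: point on its axis 63 mm above the table, z up, x and y parallel to the sides of its square foot. Same foot and taper as the loose cone up to height 98 (diameter 43 there); no knob, but a black ribbed rubber nose, diameter 33, on top, chamfered, ending flat at height 147.
- orange_stack_nose (a point): top of that nose, 147 mm above the table. It first grips inside the cone's crown when the lowered cone's underside is 36 to 56 above the table: where varies with wear, cannot be seen, only felt. Then it yields: the push of cone on parent (cone's weight included) is 4 to 5 N at first and grows 1.3 N per mm: 10 N after 4 to 5 mm, 16 N (jam) after 9. Sideways 1 N per mm. Let go, the cone stays or rises a few mm.
- green_cone_mid (a point): loose green marker cone standing on the table: point on its axis 63 mm above its underside. z up the axis; x, y parallel to the sides of its square foot. Height 126: foot 104 x 104 x 6 with a round opening 76; hollow cone, wall 3, outer diameter 80 above the foot tapering to 44 at height 100, inside funnel-shaped at the top, ceiling at 91. Mass 0.13 to 0.25 kg. Any quarter turn lines up with the parent.
- green_cone_knob (a point): centre of the solid square knob on top of the loose green cone, the place to grip: 22 x 22 mm, 26 tall (heights 100 to 126 of the cone), its sides parallel to the foot's. This point is 113 above the cone's underside. Below the knob is a flat round shoulder, diameter 44, at height 100.
- green_stack_mid (a point): green parent cone, bolted to the table, over which the loose green cone nests: point on its axis 63 mm above the table, z up, x and y parallel to the sides of its square foot. Same foot and taper as the loose cone up to height 98 (diameter 43 there); no knob, but a black ribbed rubber nose, diameter 33, on top, chamfered, ending flat at height 147.
- green_stack_nose (a point): top of that nose, 147 mm above the table. It first grips inside the cone's crown when the lowered cone's underside is 36 to 56 above the table: where varies with wear, cannot be seen, only felt. Then it yields: the push of cone on parent (cone's weight included) is 4 to 5 N at first and grows 1.3 N per mm: 10 N after 4 to 5 mm, 16 N (jam) after 9. Sideways 1 N per mm. Let go, the cone stays or rises a few mm.
- microphone: hand microphone, black, 85 x 50 x 29, lying flat; origin under its centre. Sizes in mm. Bystander, loose.
- battery_pack: grey battery pack with a blue band, 95 x 50 x 38; origin under its centre. Sizes in mm. Bystander, loose.
- water_bottle: water bottle, diameter 68, height 190; origin under its centre. Sizes in mm. Bystander, loose.
- mug: blue mug, diameter 82, height 90; origin under its centre. Sizes in mm. Bystander, loose.
Things that resemble listed ones, but are neither listed nor needed, are in the scene too. What is shaped like the part that bears green_cone_mid but purple or yellow is not meant.

How it is judged:
On the way, in this order (a step that is already met when the one before it is completed fails the run):
1. the orange cone, nested upright and lined up over the orange parent, is pressed on with at least 6 N for 0.15 s (horizontal distance between orange_cone_mid and orange_stack_mid below 0.01 m and angle between orange_cone_mid's own z axis and vertical below 0.1 rad and z of orange_cone_mid in the frame of orange_stack_mid between 0.024 and 0.062 m and (angle between the x axis of orange_cone_mid and the x axis of orange_stack_mid, either way round below 0.21 rad or angle between the x axis of orange_cone_mid and the y axis of orange_stack_mid, either way round below 0.21 rad) and contact force between orange_cone and orange_stack above 6 N), for 0.15 s.
2. the green cone, nested upright and lined up over the green parent, is pressed on with at least 6 N for 0.15 s (horizontal distance between green_cone_mid and green_stack_mid below 0.01 m and angle between green_cone_mid's own z axis and vertical below 0.1 rad and z of green_cone_mid in the frame of green_stack_mid between 0.024 and 0.062 m and (angle between the x axis of green_cone_mid and the x axis of green_stack_mid, either way round below 0.21 rad or angle between the x axis of green_cone_mid and the y axis of green_stack_mid, either way round below 0.21 rad) and contact force between green_cone and green_stack above 6 N), for 0.15 s.
At the end, for the whole second after the job is handed in: Both cones nested over the parent of their colour: axes within 10 mm, within 0.10 rad of upright, foot lined up within 0.21 rad (any quarter turn), underside 24 to 62 mm above the table, let go and at rest (horizontal distance between orange_cone_mid and orange_stack_mid below 0.01 m and angle between each of orange_cone_mid, green_cone_mid's own z axis and vertical below 0.1 rad and z of orange_cone_mid in the frame of orange_stack_mid between 0.024 and 0.062 m and (angle between the x axis of orange_cone_mid and the x axis of orange_stack_mid, either way round below 0.21 rad or angle between the x axis of orange_cone_mid and the y axis of orange_stack_mid, either way round below 0.21 rad) and linear speed of each of orange_cone, green_cone below 0.03 m/s and contact force between the fingers and orange_cone below 0.1 N and horizontal distance between green_cone_mid and green_stack_mid below 0.01 m and z of green_cone_mid in the frame of green_stack_mid between 0.024 and 0.062 m and (angle between the x axis of green_cone_mid and the x axis of green_stack_mid, either way round below 0.21 rad or angle between the x axis of green_cone_mid and the y axis of green_stack_mid, either way round below 0.21 rad) and contact force between the fingers and green_cone below 0.1 N); the robot touches nothing.
It fails at once if the orange cone is pushed onto a parent with more than 16 N (jammed) (contact force between orange_cone and orange_stack above 16 N or contact force between orange_cone and green_stack above 16 N).
It fails at once if the green cone is pushed onto a parent with more than 16 N (jammed) (contact force between green_cone and orange_stack above 16 N or contact force between green_cone and green_stack above 16 N).
It fails at once if a cone is tipped over (angle between any of orange_cone_mid, green_cone_mid's own z axis and vertical above 0.6 rad).
It fails at once if another thing on the table is shifted by more than 30 mm (distance of any of microphone, battery_pack, water_bottle, mug from where it was at the start of the episode above 0.03 m).
It also fails if it takes over 67 s, if anything falls off the work surface, if the arm or the gripper's body presses on something with over 40 N, if the wrist force passes 120 N, or if a joint passes its speed limit or range.

## Working session

There is one attempt and no reset: what is moved stays moved. The work goes in short steps, each a Python script; the robot and the scene stay as the last script left them, time stands still between calls to the robot, and variables do not carry over. Pictures are saved under pics/ and viewed, at most 10 in all, crops included, and the job is handed in when it is done.

```bash
ls; mkdir -p pics; cat > h.py <<'E'
import numpy as np, cv2
from bench import *
def world(c,uv,z=None):
    """pixels Nx2 -> world points using range_z"""
    K=c["intrinsics"]; uv=np.asarray(uv,float).reshape(-1,2)
    d=np.array([c["range_z"][int(round(v)),int(round(u))] for u,v in uv])
    p=np.c_[(uv[:,0]-K[0,2])/K[0,0],(uv[:,1]-K[1,2])/K[1,1]]; q=p.copy()
    for _ in range(10): q=p/(1+c["k1"]*(q**2).sum(1,keepdims=True))
    X=np.c_[q*d[:,None],d]
    return (X-c["t"])@c["R"]
def cloud(c):
    v,u=np.mgrid[0:384,0:512]; uv=np.c_[u.ravel(),v.ravel()]
    return world(c,uv).reshape(384,512,3)
E
python3 - <<'E'
from h import *
a=capture("top");b=capture("side")
cv2.imwrite("pics/top.png",a["image"]);cv2.imwrite("pics/side.png",b["image"])
import pickle;pickle.dump((a,b),open("tb.pkl","wb"))
for cam in("top","side"):
  for n in["orange_cone_knob","green_cone_knob","orange_stack_nose","green_stack_nose","orange_cone_mid","microphone","battery_pack","water_bottle","mug"]:
    print(cam,n,[(np.round(s["xy"]).tolist(),round(s["conf"],2)) for s in spot_in(cam,n)])
print(a["R"],a["t"],b["R"],b["t"],current_clock())
E
```

```text
pics
top orange_cone_knob [([335.0, 218.0], 0.76)]
top green_cone_knob [([203.0, 247.0], 0.94), ([162.0, 125.0], 0.83), ([187.0, 202.0], 0.79), ([142.0, 253.0], 0.7), ([264.0, 145.0], 0.28)]
top orange_stack_nose [([307.0, 155.0], 0.81)]
top green_stack_nose [([210.0, 155.0], 0.95)]
top orange_cone_mid [([334.0, 214.0], 0.83)]
top microphone [([263.0, 207.0], 0.79)]
top battery_pack [([265.0, 149.0], 0.86)]
top water_bottle [([160.0, 162.0], 0.84)]
top mug [([360.0, 165.0], 0.67)]
side orange_cone_knob [([284.0, 166.0], 0.79)]
side green_cone_knob [([142.0, 284.0], 0.87), ([254.0, 270.0], 0.84), ([322.0, 319.0], 0.77), ([219.0, 177.0], 0.72)]
side orange_stack_nose []
side green_stack_nose [([197.0, 234.0], 0.92)]
side orange_cone_mid [([284.0, 167.0], 0.61), ([203.0, 202.0], 0.5)]
side microphone [([269.0, 208.0], 0.6)]
side battery_pack [([205.0, 200.0], 0.6)]
side water_bottle [([191.0, 276.0], 0.59)]
side mug []
[[ 2.46939677e-02 -9.99689386e-01  3.36728673e-03]
 [-9.91772357e-01 -2.49213482e-02 -1.25564794e-01]
 [ 1.25609709e-01 -2.38888933e-04 -9.92079706e-01]] [0.02773134 0.52030483 1.64673727] [[-0.98935149 -0.14531245 -0.00824124]
 [-0.07195955  0.53757994 -0.84013667]
 [ 0.12651265 -0.83059743 -0.54231214]] [0.5045682  0.09311505 1.39884778] 1.0
```

View pics/top.png

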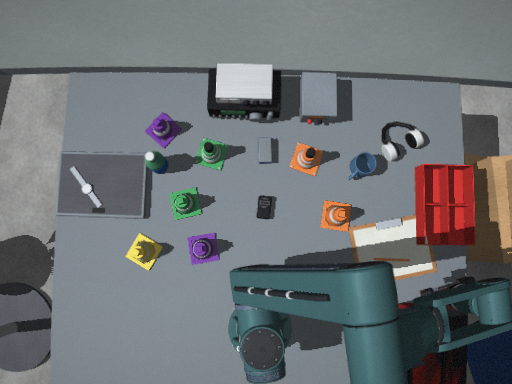

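View pics/side.png

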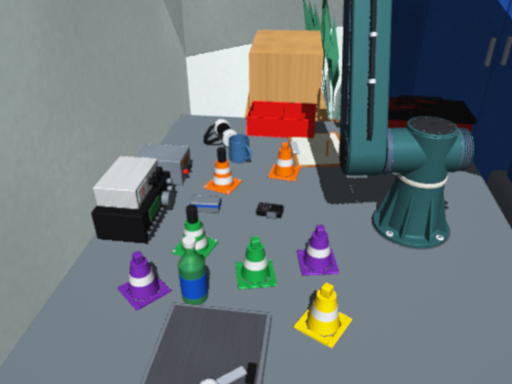

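The top view shows the cone-shaped things as follows:
- **Green, loose:** (187,202), with a green knob. This is the one I want.
- **Green, parent:** (210,153), with a black nose.
- **Orange, loose:** (337,215), with an orange knob.
- **Orange, parent:** (307,158), with a black nose.
- **Look-alikes to ignore:** purple at (162,128) and (203,247), yellow at (143,252).

Bystanders are the bottle (157,162), battery (264,150), microphone (264,207) and mug (362,166).

```bash
cat >> h.py <<'E'
def foot(c,col,near,rad=0.09):
    """foot square and axis top estimate of a coloured cone near xy; -> rect centre, side, angle(mod 90, deg), top xy"""
    P=cloud(c); hsv=cv2.cvtColor(c["image"],cv2.COLOR_BGR2HSV); H=hsv[...,0]; 
    lo,hi=dict(orange=(3,18),green=(50,80))[col]
    m=(H>=lo)&(H<=hi)&(hsv[...,1]>120)&(hsv[...,2]>40)&(c["range_z"]>0)&(np.hypot(P[...,0]-near[0],P[...,1]-near[1])<rad)
    out={}
    f=P[m&(P[...,2]<.02)]
    (x,y),(w,h),a=cv2.minAreaRect(f[:,:2].astype(np.float32)*1000)
    near_=np.hypot(P[...,0]-near[0],P[...,1]-near[1])<rad
    zmax=np.percentile(P[near_&(c["range_z"]>0)][:,2],99.7)
    t=P[near_&(c["range_z"]>0)&(P[...,2]>zmax-.006)]
    return np.round([x,y,w,h,a%90,len(f),zmax*1000],1),np.round(t.mean(0)*1000,1),len(t)
E
python3 - <<'E'
from h import *
import pickle;a,b=pickle.load(open("tb.pkl","rb"))
for n,col,uv in[("oc","orange",(337,212)),("op","orange",(307,156)),("gc","green",(184,202)),("gp","green",(210,152))]:
    p=world(a,[uv])[0]; print(n,np.round(p,3))
    print(foot(a,col,p[:2])); print(foot(b,col,p[:2]))
for n,uv in dict(bottle=(151,157),mug=(363,160),mic=(264,207),bat=(264,146),pur=(161,126),pur2=(203,247)).items(): print(n,np.round(world(a,[uv])[0],3))
im=cv2.resize(a["image"][120:280,120:380],None,fx=3,fy=3,interpolation=cv2.INTER_CUBIC);cv2.imwrite("pics/crop.png",im[:, :800])
E
```

```text
oc [ 0.43  -0.264  0.105]
(array([ 424.2, -283.7,  117.6,  105.6,   83. ,  428. ,  132.2]), array([ 423. , -275.3,  129.9]), 27)
(array([ 422.1, -279.5,  122.2,  104.1,   82.9,  273. ,  126.5]), array([ 424.9, -268.4,  124.4]), 20)
op [ 0.628 -0.153  0.116]
(array([ 639.6, -164.5,  104.8,  105.2,   71.8,  365. ,  153.6]), array([ 639.6, -160.8,  150.5]), 39)
(array([ 638.4, -158.2,  109.3,  106. ,   73.4,  279. ,  147.7]), array([ 637.8, -154.1,  145.7]), 27)
gc [0.451 0.28  0.119]
(array([456.9, 293.3, 103.6, 103. ,  14.6, 352. , 130.3]), array([456.4, 292.9, 128.1]), 30)
(array([454.2, 297.9, 105.1, 108.3,  15.4, 574. , 129.4]), array([456.7, 297.9, 127.7]), 51)
gp [0.636 0.196 0.107]
(array([650. , 201.4, 101.7, 102.1,  76.3, 303. , 153.6]), array([651.4, 199.9, 150.8]), 36)
(array([647.9, 204.6, 104.7, 102.2,  75.5, 286. , 150.4]), array([648.9, 206.2, 148.1]), 59)
bottle [0.596 0.389 0.194]
mug [ 0.64  -0.383  0.011]
mic [ 0.448 -0.005  0.032]
bat [0.677 0.    0.042]
pur [0.73  0.38  0.103]
pur2 [0.295 0.209 0.104]
```

View pics/crop.png

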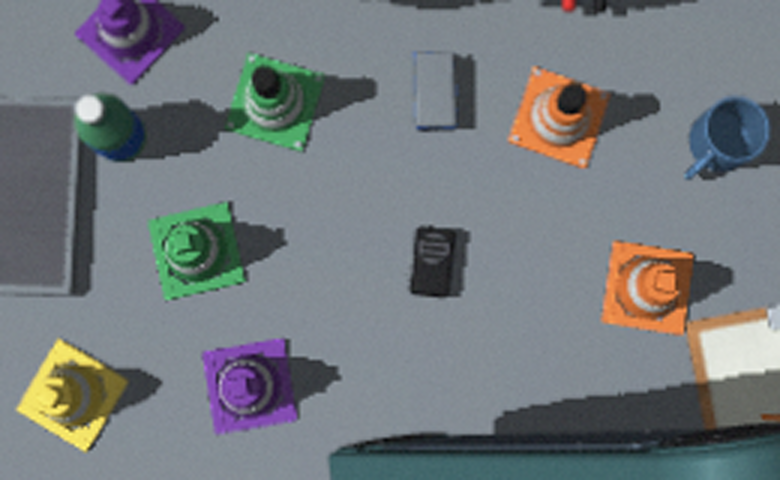

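The crop confirms the choice. The loose orange and green cones have coloured square knobs, and the two parents have black noses. Next I'll refine all four with the wrist camera, from directly above each.

```bash
cat >> h.py <<'E'
from scipy.spatial.transform import Rotation as Ro
def down(deg): return (Ro.from_euler("z",deg,degrees=True)*Ro.from_euler("x",180,degrees=True)).as_quat()
def best(pos,deg):
    """quarter-turn of deg with smallest |j6|"""
    c=[(abs(q[5]),d) for d in(deg-180,deg-90,deg,deg+90,deg+180) if (q:=inverse_kinematics(pos,down(d))) is not None]
    return min(c)[1]
E
python3 - <<'E'
from h import *
import pickle
E={"oc":(.424,-.272,83,"orange"),"op":(.639,-.158,72.5,"orange"),"gp":(.650,.203,76,"green"),"gc":(.4565,.2955,15,"green")}
print(current_orientation(),Ro.from_quat(current_orientation()).as_euler("zyx",degrees=True))
W={}
for n,(x,y,a,col) in E.items():
    p=[x,y,.33]; d=best(p,a); move_ptp(p,down(d)); c=capture("wrist"); W[n]=c
    print(n,d,np.round(current_joint_pos(),2),current_clock())
    try: print(foot(c,col,(x,y)))
    except Exception as e: print(e)
pickle.dump(W,open("w.pkl","wb"))
cv2.imwrite("pics/w.png",cv2.resize(np.vstack([np.hstack([W["oc"]["image"],W["op"]["image"]]),np.hstack([W["gp"]["image"],W["gc"]["image"]])]),(800,600)))
E
```

```text
[ 9.90230906e-01  1.39437266e-01 -7.36190176e-06 -3.03914216e-05] [-1.60305691e+01 -1.32097475e-03 -1.79996669e+02]
oc 83 [-0.71  0.13  1.55 -0.    1.46 -0.59] 2.575
(array([ 419.7, -291.2,  131.3,  110.8,   81.6, 2601. ,  443.9]), array([ 431.1, -252.1,  441.9]), 3743)
op 72.5 [-0.35  0.37  1.22 -0.    1.54 -0.04] 3.5833
(array([ 639. , -164.9,  104.6,  105.3,   72.5, 2301. ,  444. ]), array([ 649.1, -140. ,  442. ]), 3706)
gp 76 [ 0.2   0.41  1.17 -0.    1.56  0.45] 4.9833
(array([ 649.9,  199.5,  103.9,  104.5,   75.9, 2195. ,  444.3]), array([660.7, 221. , 442.3]), 3807)
gc 105 [ 0.45  0.2   1.47 -0.    1.47  0.19] 5.9
(array([ 456.3,  291.2,  104.6,  104.6,   14.8, 2309. ,  444.6]), array([457.1, 317.4, 442.6]), 3771)
```

View pics/w.png

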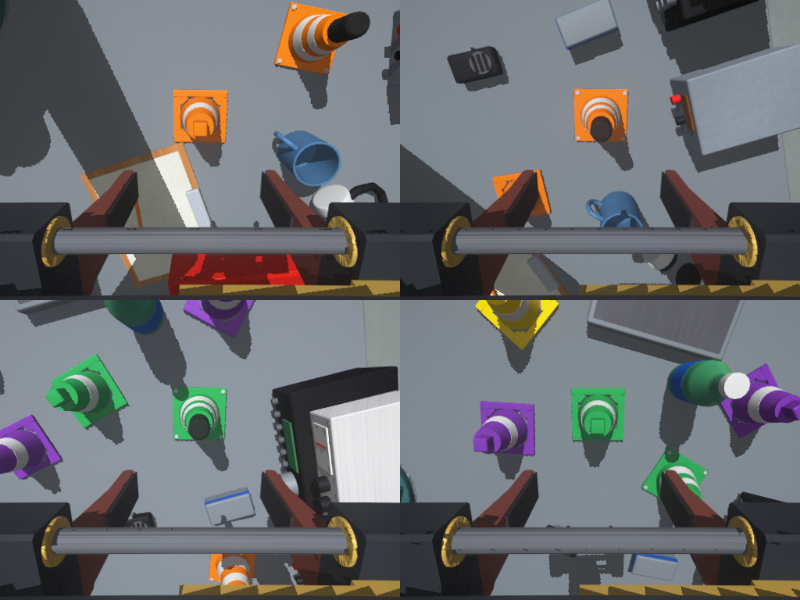

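The wrist views show each target upright and roughly square in the picture, at about (200,115), (600,115), (200,413) and (598,413) of the 2×2 mosaic. The clipboard's orange edge contaminates the loose orange foot, so I'll redo that fit and also locate the knob and nose tops.

```bash
python3 - <<'E'
from h import *
import pickle; W=pickle.load(open("w.pkl","rb"))
for n,col,xy,zt in[("oc","orange",(.424,-.275),.126),("op","orange",(.639,-.163),.147),("gp","green",(.65,.2),.147),("gc","green",(.4565,.292),.126)]:
    c=W[n];P=cloud(c);hsv=cv2.cvtColor(c["image"],cv2.COLOR_BGR2HSV);H=hsv[...,0]
    lo,hi=dict(orange=(3,18),green=(50,80))[col]
    r=np.hypot(P[...,0]-xy[0],P[...,1]-xy[1])
    m=(H>=lo)&(H<=hi)&(hsv[...,1]>120)&(r<.09)&(abs(P[...,2]-.006)<.014)
    _,lab,st,_=cv2.connectedComponentsWithStats(m.astype(np.uint8),connectivity=4)
    m=lab==1+np.argmax(st[1:,4])
    f=(P[m][:,:2]*1000).astype(np.float32); R=cv2.minAreaRect(f)
    t=P[(r<.05)&(abs(P[...,2]-zt)<.006)]
    tr=cv2.minAreaRect((t[:,:2]*1000).astype(np.float32))
    print(n,np.round(R[0]+R[1]+(R[2]%90,),1),"z",np.median(P[m][:,2]).round(4),"top",np.round(tr[0]+tr[1]+(tr[2]%90,),1),len(t),np.median(t[:,2]).round(4))
E
```

```text
oc [ 417.9 -292.2  133.7  114.1   81.6] z 0.0059 top [ 423.8 -278.1   22.2   21.4   82.6] 339 0.1257
op [ 639.  -164.9  104.6  105.3   72.5] z 0.0056 top [ 638.9 -163.    29.3   29.3   72. ] 568 0.1467
gp [649.9 199.5 103.9 104.5  75.9] z 0.0056 top [649.2 200.8  29.9  30.   37.4] 578 0.1467
gc [456.3 291.2 104.6 104.6  14.8] z 0.0061 top [455.2 292.7  20.3  22.3  15.1] 336 0.1258
```

```bash
cat >> h.py <<'E'
def pick(x,y,deg):
    move_gripper(.088)
    move_ptp([x,y,.20],down(deg))
    print("contact",servo_line([x,y,.1035],rate=.08,contact_N=4), current_position())
    move_gripper(0.0)
    print("gap",current_finger_gap(),"grip",current_grip_force(), "F",current_force())
    servo_line([x,y,.29],rate=.12)
    print("gap",current_finger_gap(),"F",current_force(),current_clock())
E
python3 - <<'E'
from h import *
pick(.4238,-.2766,83)
move_ptp([.6389,-.1615,.30],down(72.4)); sleep(.3)
c=capture("wrist"); import pickle; pickle.dump(c,open("hold.pkl","wb")); cv2.imwrite("pics/hold.png",c["image"])
print(current_force(),current_position(),current_clock(),current_finger_gap())
E
```

```text
contact False [ 0.42414494 -0.27689698  0.10396533]
gap 0.021840945902707957 grip 29.951138198375702 F [-0.34455977 -0.93897897  0.00145484]
gap 0.021849149917961136 F [-0.4735278  -0.27299793 -2.40278858] 12.3167
[ 0.58651039 -0.02753854 -1.35547673] [ 0.63836884 -0.1622753   0.30034003] 13.6333 0.022079675340118034
```

View pics/hold.png

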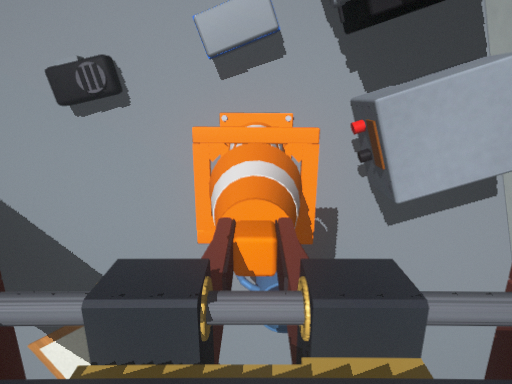

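The orange cone is held square. Its far foot edge runs over columns 193–320 at row 135, and the parent's over columns 220–293 at row 118, so both are centred near column 256. I'll measure the held foot against the target.

```bash
cat >> h.py <<'E'
def heldfoot(c,col,z0):
    P=cloud(c);hsv=cv2.cvtColor(c["image"],cv2.COLOR_BGR2HSV);H=hsv[...,0]
    lo,hi=dict(orange=(3,18),green=(50,80))[col]
    m=(H>=lo)&(H<=hi)&(hsv[...,1]>120)&(abs(P[...,2]-z0)<.012)&(c["range_z"]>0)
    _,lab,st,_=cv2.connectedComponentsWithStats(m.astype(np.uint8),connectivity=8)
    m=lab==1+np.argmax(st[1:,4])
    R=cv2.minAreaRect((P[m][:,:2]*1000).astype(np.float32))
    return np.round(R[0]+R[1]+(R[2]%90,),1),m.sum(),np.median(P[m][:,2])
E
python3 - <<'E'
from h import *
import pickle;c=pickle.load(open("hold.pkl","rb"))
print(heldfoot(c,"orange",.202)); print(Ro.from_quat(current_orientation()).as_euler("zyx",degrees=True))
E
```

```text
(array([ 637.5, -163.8,  103.5,  104.5,   72. ]), np.int64(6176), np.float64(0.20307531327142242))
[-7.23348014e+01  1.70869937e-02  1.79987713e+02]
```

```bash
cat >> h.py <<'E'
def press(x,y,deg,target=9.5):
    q=down(deg); t0=current_clock()
    print("early",servo_line([x,y,.170],q,rate=.06,contact_N=4)); sleep(.3)
    b=np.mean([current_force() for _ in range(5)],0); print("base",b)
    print("hit",servo_line([x,y,.136],q,rate=.012,contact_N=3)); 
    z=current_position()[2]; zc=z
    for i in range(40):
        sleep(.1); f=np.mean([current_force() for _ in range(3)],0)-b
        print(round(zc,4),np.round(current_position(),4),np.round(f,2),round(current_clock()-t0,2))
        n=np.linalg.norm(f)
        if n>=target-.6 or zc<.128: break
        zc-= np.clip((target-n)/1.3*.7,.3,1.5)*1e-3
        servo_line([x,y,zc],q,rate=.01)
    sleep(.5); f=current_force()-b; print("hold",f,current_position(),current_clock())
E
python3 - <<'E'
from h import *
x,y=.6401,-.161
servo_line([x,y,.30],down(72.8)); press(x,y,72.8)
E
```

```text
early False
base [-0.23193402  0.00845982 -2.08397463]
hit True
0.1494 [ 0.6398 -0.1609  0.1492] [0.97 0.19 4.95] 4.37
0.1479 [ 0.6402 -0.1611  0.148 ] [0.2  0.52 6.22] 4.75
0.1464 [ 0.6402 -0.1611  0.1464] [0.04 0.05 6.81] 5.15
0.1449 [ 0.6403 -0.1611  0.1452] [-0.29 -0.49  8.56] 5.54
0.1444 [ 0.6404 -0.161   0.1449] [-0.93 -0.27  8.91] 5.89
hold [0.55117562 1.07689519 9.62180014] [ 0.64035841 -0.16109852  0.1448942 ] 20.275
```

```bash
python3 - <<'E'
from h import *
move_gripper(.088); p=current_position()
servo_line([p[0],p[1],.30],down(72.8),rate=.15)
c=capture("wrist"); print(heldfoot(c,"orange",.047))
pick(.4552,.2942,105)
x,y=.6492,.2023
move_ptp([x,y,.30],down(76)); sleep(.3)
c=capture("wrist"); print(heldfoot(c,"green",.202)); cv2.imwrite("pics/hold2.png",c["image"])
print(current_position(),current_force(),current_clock())
t=capture("top"); cv2.imwrite("pics/t2.png",cv2.resize(t["image"][110:290,120:400],None,fx=2.8,fy=2.8))
E
```

```text
(array([ 639.2, -162.4,  103.5,  104. ,   72.5]), np.int64(3069), np.float64(0.04761795315606875))
contact False [0.45562947 0.29439338 0.10399001]
gap 0.021736120345015097 grip 29.981712698936462 F [ 1.00788975 -0.53118907 -1.40198938]
gap 0.02189974764107694 F [ 0.41463065 -0.2993145  -1.81089101] 28.75
(array([647.6, 201.8, 103.3, 104.1,  75.9]), np.int64(6052), np.float64(0.20322107300001838))
[0.64847377 0.20308973 0.30043601] [ 0.86392182 -0.00382103 -2.06856719] 29.9667
```

View pics/hold2.png

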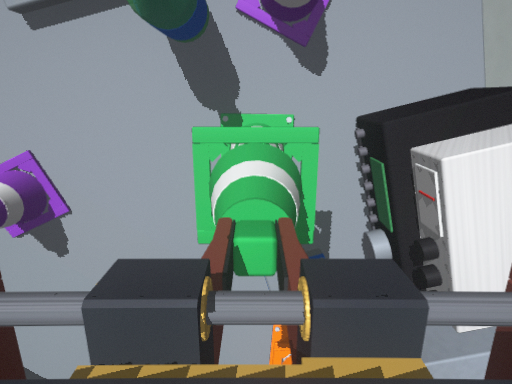

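View pics/t2.png

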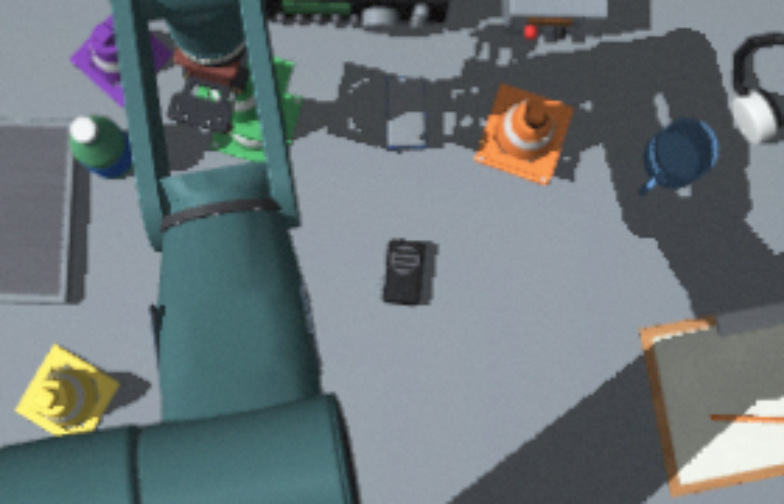

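The orange cone is nested upright (crop pixel 525,135). The green cone is held square over its parent: its far foot edge spans columns 193–318, the parent's 222–295. Now I'll press it.

```bash
python3 - <<'E'
from h import *
x,y=.6501,.2024
servo_line([x,y,.30],down(76)); press(x,y,76)
E
```

```text
early False
base [ 0.38107021 -0.67683333 -2.54119488]
hit True
0.1502 [0.6498 0.2024 0.1501] [0.79 0.72 6.01] 4.33
0.1487 [0.6502 0.2024 0.1489] [-0.79  0.69  5.94] 4.71
0.1472 [0.6502 0.2024 0.1473] [-0.57  0.74  7.44] 5.11
0.1461 [0.6503 0.2024 0.1464] [-0.29  0.01  6.92] 5.47
0.1447 [0.6503 0.2025 0.1452] [-1.29 -0.2   9.34] 5.86
hold [-1.22142768  0.33899864  9.44247181] [0.65037181 0.20244461 0.14522613] 36.625
```

```bash
python3 - <<'E'
from h import *
move_gripper(.088); p=current_position()
servo_line([p[0],p[1],.31],down(76),rate=.15)
c=capture("wrist"); print(heldfoot(c,"green",.047))
move_ptp([.42,-.0,.42],down(0)); sleep(.3)
t=capture("top"); s=capture("side"); print(heldfoot(t,"green",.047),heldfoot(t,"orange",.047),heldfoot(s,"green",.047),heldfoot(s,"orange",.047),current_clock(),current_force())
cv2.imwrite("pics/end.png",s["image"])
E
```

```text
(array([649.4, 200.9, 103.9, 103.8,  75.8]), np.int64(2896), np.float64(0.04799709282655504))
(array([650.6, 200.5, 105.4, 104.2,  75.7]), np.int64(369), np.float64(0.049824749054849155)) (array([ 640.7, -162.1,  100.4,  105.2,   72. ]), np.int64(390), np.float64(0.04965493395728341)) (array([615.7, 213. , 102.5,  37.8,  78.8]), np.int64(221), np.float64(0.04957891232634777)) (array([ 640.1, -155.6,  109.5,  107.7,   75.8]), np.int64(265), np.float64(0.04933956511149114)) 40.6667 [ 0.07613492 -0.49795237  0.31943414]
```

View pics/end.png

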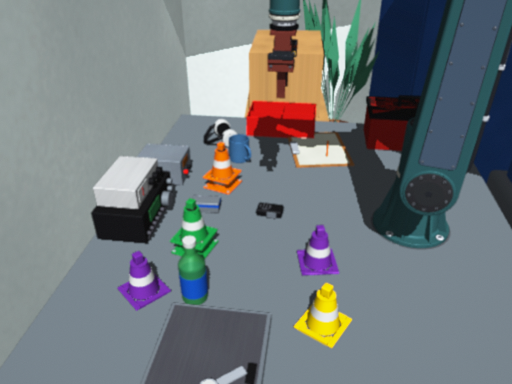

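Both cones are nested upright, orange at (222,172) and green at (193,227). The arm is clear and the bystanders have not moved, so I'm handing in.

```bash
python3 -c "
from bench import *
print(close_job())"
```

```text
the job is handed in; nothing more can be done
None
```

I nested the orange cone and then the green one over their parents, each pressed to about 9.5 N, held and let go; the final pictures show both upright, lined up to about 1° and centred to within 2 mm, with nothing else visibly moved, and the job is handed in (no verdict was returned).

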